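# Lid the two laundry tins

### The job

The two round tins on the workbench are standing open, and their two knobbed lids lie loose among the clutter. Put each lid on the tin it fits, the large lid on the large tin and the small lid on the small tin, so that each sits level and fully down, with both tins standing upright on the bench.

Things in the scene. Friction and masses are not known exactly. Their poses are not given: they have to be found in the camera images.
- large_tin: The larger open round aluminium tin, upright, loose, about 0.45 kg: outside diameter 100 mm, height 60 mm, inside diameter 94 mm, a few clothespins low inside (below 30 mm). Origin: centre of its underside; z up. Bystanders among the tins and lids are at most 62 mm tall; taller things stand only beyond x = 0.74 m or |y| = 0.5 m.
- small_tin: The smaller open round aluminium tin, upright, loose, about 0.3 kg: outside diameter 68 mm, height 50 mm, inside diameter 62 mm, two soap tablets low inside (below 28 mm). Origin: centre of its underside; z up. Bystanders among the tins and lids are at most 62 mm tall; taller things stand only beyond x = 0.74 m or |y| = 0.5 m.
- large_lid: The larger aluminium lid, knob up, about 90 g: tapered plug 12 mm deep (diameter 70 mm below, 84 mm above), then a disc of diameter 108 mm (height 12 to 15 mm), then a central black cylindrical knob of diameter 22 mm (height 15 to 41 mm). Origin: centre of the plug's underside, on the bench at the start; z up. Seated, the disc rests on the rim, origin 48 mm above the tin's.
- small_lid: The smaller aluminium lid, knob up, about 50 g: tapered plug 12 mm deep (diameter 40 mm below, 54 mm above), then a disc of diameter 76 mm (height 12 to 15 mm), then a central black cylindrical knob of diameter 22 mm (height 15 to 41 mm). Origin: centre of the plug's underside, on the bench at the start; z up. Seated, the disc rests on the rim, origin 38 mm above the tin's.
There are look-alikes about, which are no part of the job. What is shaped like the large_lid but green, orange or turquoise is not meant.

How it is judged:
At the end, for the whole second after the job is handed in: The large lid sits on the large tin and the small lid on the small tin, each centred within 12 mm, fully down (within 5 mm of its seated height) and level within 10 degrees; both tins stand upright (within 10 degrees) on the bench, and the lids are at rest (horizontal distance between large_lid and large_tin below 0.012 m and z of large_lid in the frame of large_tin between 0.043 and 0.053 m and angle between each of large_lid, small_lid, large_tin, small_tin's own z axis and vertical below 0.17 rad and horizontal distance between small_lid and small_tin below 0.012 m and z of small_lid in the frame of small_tin between 0.033 and 0.043 m and height (world z) of large_tin between -0.01 and 0.01 m and height (world z) of small_tin between -0.01 and 0.01 m and linear speed of each of large_lid, small_lid below 0.03 m/s); the robot touches nothing.
It also fails if it takes over 58 s, if anything falls off the work surface, if the arm or the gripper's body presses on something with over 40 N, if the wrist force passes 120 N, or if a joint passes its speed limit or range.

### The arm

A 7-joint arm with a two-finger parallel gripper is mounted at the origin on the work surface. World frame = base frame: x ahead of the robot, y to its left, z up, the work surface at z = 0. Lengths are in m, angles in rad, forces in N, time in s.
With the tool pointing down it reaches from about 0.425 to 0.825 m from the base axis. Payload 3.6 kg.
Tool frame: the origin (TCP) lies at the very end of the fingers, on their centre line; the grasp point (between the pads) lies bot.tcp_to_grasp behind it (bot.tcp_to_grasp is the distance from the TCP to the grasp point, in m); z points along the fingers, y is the line along which they close (so a half turn about z gives the same grasp; the last joint's range is limited). The gripper opens to 85 mm and grips with 20 to 120 N. Pads are 22 mm wide; open, the fingers measure 114 mm over their backs; the gripper's body (76 mm by 85 mm) begins 54 mm behind the grasp point. The pads swing forward as they close: fully open they stand 13 mm farther back than shut.
Start: joints at [-1.29, 0.615, -0.013, 1.423, 0.008, 1.103, -0.04], TCP at [0.197, 0.619, 0.231] pointing down, gripper open.
Joint ranges: [-3.12, 3.12], [-0.3, 2.06], [-1.34, 1.32], [0.26, 2.42], [-1.36, 4.5], [0.01, 1.98], [-2.84, 2.84]. Speed limits (rad/s): [2.79, 2.79, 3.14, 3.14, 3.14, 3.14, 3.14].

### API

Orientations are given as a rotation vector (axis times angle).
In Python, from workcell import bot, optics, order, nets gives the robot as it stands. The module is installed in compiled form; this text tells all that it offers.
- The arm moves only by the tool carry_out, never from a script. Its argument "rows" is one flat list of numbers, 6 for each row, row after row: the shift along the tool's x, y, z in units of 30 mm (1.0 is 30 mm), then the turn, a rotation vector about the tool's x, y, z in rad. A call has 1 to 10 rows; each row is the pose to reach, as a shift and turn from the pose commanded when the call began, along the tool's axes at that moment; what a row does not reach only later rows make up. A row lasts 1/12 s, in which the tool goes at most 41.7 mm and 7.16 degrees, less where a joint would pass 70% of its speed; a pose out of reach is approached as far as the arm can. A call with a gripper value outside its range is refused whole. "claw" is the opening, from 0 (shut) to 1 (fully open), set as the call begins (left out, the last holds). The fingers move at their own pace and stop on an object; "squeeze" is the grip in N (left out, the last holds). Time passes only in rows, so rows that repeat a pose let the fingers close. It gives the time, the measured TCP pose, the force, the opening and the grip force at its end, in the units of the state.
- bot.get_state(): the state, without advancing time (a new reading comes with each control period).
- optics.read_camera(name): name is "side" or "top" or "wrist"; returns a dict with "color" (480x640x3 uint8, red, green, blue), "camera_matrix" (3x3 intrinsics, pixels), "T" (4x4, takes a point from camera to world coordinates). Camera axes: x right, y down, z forward; pixel columns grow to the right and rows downward; lengths in m; the calibration is good to about 2 mm. A picture is of the moment at which its call begins. There is no depth.
- order.finish_job(): hands the job in; it is judged then, once.
Trained networks look in a picture, given as the dict that the camera call returned (one of the last four; its "shot" number tells which), for a name from the list of things; names that differ only in an ending like _2 or _b are one class to them, and where a whole thing is asked for, a point or a joint stands for the part that bears it (a point fixed in the world has none). Each returns a list of dicts, best first, with "score" (0 to 1); they miss things now and then, are a little off and sometimes report something else, mostly with a low value. They report only what shows in the picture. A call takes as long as a camera call. They do not tell look-alikes from the thing itself.
- nets.recognise(picture, label): "at" ([x, y, z] in m, in the coordinates of the camera as it stood for that picture, good to about 4 mm: the middle of the surface that is visible of it).
The state is a dict: "clock": time; "qpos": joint angles; "joint_velocities": joint speeds; "joint_efforts": joint torques, N m; "position": TCP position; "orientation": TCP orientation; "wrist_force": force on the tool from outside, world axes, zero at the start; "torque": the same for the moment, N m; "width": opening from 0.0 (shut) to 1.0 (fully open); "gripper_force": force on a finger pad.
Only numpy, scipy, OpenCV 4.12 (cv2) and the standard library are available. Lean on these libraries where they do the work, as an engineer would, in place of code of your own. Each camera call takes 0.05 s, during which the arm holds its last target. There are 200 camera calls.

## Working session

There is one attempt and no reset: what is moved stays moved. The work goes in short steps, Python scripts to look and compute and a tool call to move; the robot and the scene stay as the last step left them, time stands still between calls to the robot, and variables do not carry over. Pictures are saved under pics/ and viewed, at most 10 in all, crops included, and the job is handed in when it is done.

Besides the shell and the picture viewer there is one more tool, called after ">>>" as name(argument=value, ...) on one line, values as JSON. carry_out: Moves the arm, as the interface text tells. Its arguments: {"type":"object","properties":{"rows":{"type":"array","items":{"type":"number"}},"claw":{"type":"number"},"squeeze":{"type":"number"}},"required":["rows"]}

```bash
mkdir -p pics; cat > h.py <<'E'
import numpy as np,cv2
from workcell import bot,optics,order,nets
from scipy.spatial.transform import Rotation as R
def w(p,a): return (p["T"]@np.r_[a,1])[:3]
def proj(p,X):
    c=np.linalg.inv(p["T"])@np.r_[X,1]; q=p["camera_matrix"]@c[:3]; return q[:2]/q[2]
def ray(p,u,v,z):
    d=p["T"][:3,:3]@np.linalg.solve(p["camera_matrix"],[u,v,1]); o=p["T"][:3,3]; return o+d*(z-o[2])/d[2]
def save(p,n,crop=None,s=1):
    im=p["color"][:,:,::-1]
    if crop: x0,y0,x1,y1=crop; im=im[y0:y1,x0:x1]
    cv2.imwrite("pics/"+n,cv2.resize(im,None,fx=s,fy=s,interpolation=cv2.INTER_CUBIC))
def st():
    s=bot.get_state(); return s,np.array(s["position"]),R.from_rotvec(s["orientation"])
E
python3 - <<'E'
from h import *
np.set_printoptions(precision=3,suppress=True)
s,p,r=st(); print(s["clock"],p,r.as_matrix(),bot.tcp_to_grasp)
for c in("top","side"):
    P=optics.read_camera(c); save(P,c+"0.png"); print(c,P["T"][:3,3])
    for l in("large_tin","small_tin","large_lid","small_lid"):
        for d in nets.recognise(P,l)[:5]: print(c,l,round(d["score"],2),w(P,d["at"]),proj(P,w(P,d["at"])).round())
E
```

```text
0.0 [0.197 0.619 0.23 ] [[-0.953  0.303 -0.001]
 [ 0.303  0.953 -0.002]
 [-0.    -0.003 -1.   ]] 0.0187
top [ 0.385 -0.005  1.068]
top large_tin 0.55 [ 0.442  0.055 -0.002] [320. 302.]
top small_tin 0.63 [ 0.481 -0.282  0.024] [475. 280.]
top large_lid 0.91 [ 0.651 -0.237  0.017] [449. 205.]
top large_lid 0.8 [ 0.783 -0.192  0.015] [425. 149.]
top large_lid 0.66 [ 0.6   -0.081  0.017] [379. 229.]
top small_lid 0.8 [0.57  0.317 0.015] [202. 246.]
side [ 0.427 -0.804  0.515]
side large_tin 0.56 [0.443 0.024 0.033] [249. 244.]
side small_tin 0.98 [ 0.485 -0.286  0.031] [302. 372.]
side large_lid 0.92 [ 0.784 -0.199  0.018] [504. 309.]
side large_lid 0.78 [ 0.342 -0.252  0.016] [182. 377.]
side large_lid 0.72 [ 0.601 -0.088  0.014] [359. 281.]
side small_lid 0.61 [0.569 0.31  0.019] [301. 176.]
```

View pics/top0.png

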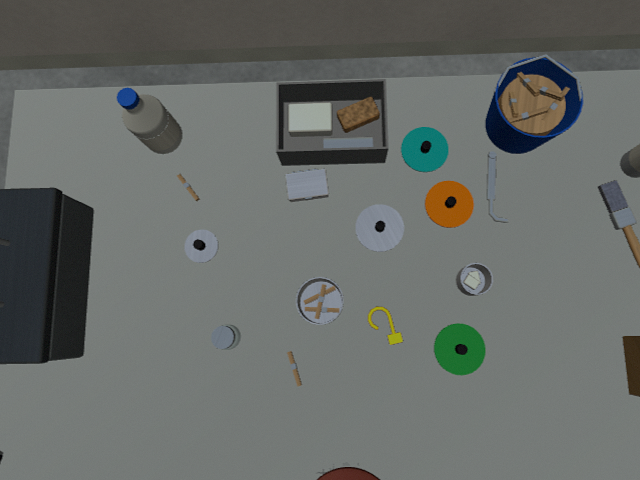

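View pics/side0.png

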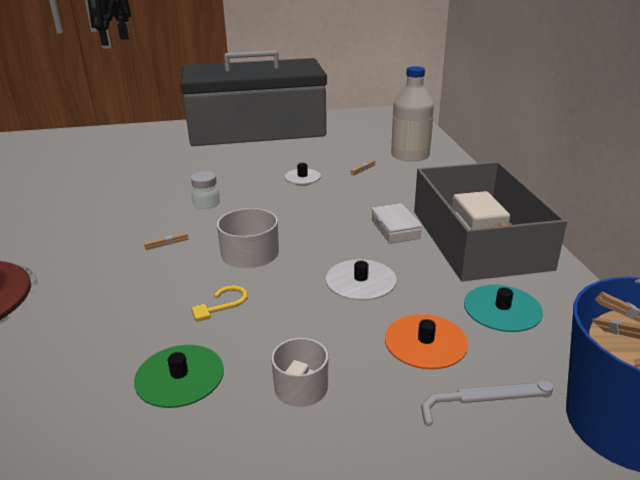

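The candidates for the large lid, in top-view pixels, are silver (380,228), orange (450,204), turquoise (425,149) and green (460,349). Only the silver one fits, since the other three colours are excluded. The small lid is silver at (201,246), the large tin with clothespins is at (320,302), and the small tin with soap is at (474,280). Next I'll confirm this in a crop and triangulate.

```bash
cat >> h.py <<'E'
def tri(P,a,Q,b):
    A=[];B=[]
    for p,u in((P,a),(Q,b)):
        d=p["T"][:3,:3]@np.linalg.solve(p["camera_matrix"],[*u,1]); d/=np.linalg.norm(d); M=np.eye(3)-np.outer(d,d)
        A.append(M);B.append(M@p["T"][:3,3])
    return np.linalg.lstsq(np.vstack(A),np.hstack(B),rcond=None)[0]
def blob(m,seed,r):
    x,y=map(int,seed); m=m.copy(); k=np.zeros_like(m); cv2.circle(k,(x,y),r,255,-1); m&=k
    n,l,s,c=cv2.connectedComponentsWithStats(m); 
    i=1+np.argmax(s[1:,4]); return c[i],s[i],(l==i)
E
python3 - <<'E'
from h import *
np.set_printoptions(precision=3,suppress=True)
P=optics.read_camera("top");Q=optics.read_camera("side")
save(P,"crop.png",(150,120,520,390),2)
g=[cv2.cvtColor(p["color"],cv2.COLOR_RGB2GRAY) for p in(P,Q)]
# knobs
K=[((g_<50)*255).astype(np.uint8) for g_ in g]
for n,a,b in(("L",(380,227),(361,271)),("S",(200,245),(302,170))):
    ca,sa,_=blob(K[0],a,14);cb,sb,_=blob(K[1],b,14)
    print(n,"knob",ca,sa,cb,sb,tri(P,ca,Q,cb), ray(P,*ca,.033),ray(Q,*cb,.028))
# lid discs / bright
print("gray bench",g[0][270,260],"lid",g[0][215,365],g[0][238,190],"tin",g[0][320,320], "side",g[1][300,480],g[1][285,345],g[1][176,290])
for n,a,b,r in(("L",(380,228),(361,279),40),("S",(201,246),(302,176),24)):
    out=[]
    for gi,c in((g[0],a),(g[1],b)):
        bg=np.median(gi[c[1]-r-5:c[1]+r+5,c[0]-r-5:c[0]-r]); m=((gi>bg+20)*255).astype(np.uint8)
        m=cv2.morphologyEx(m,cv2.MORPH_CLOSE,np.ones((5,5)));_,s,l=blob(m,c,r)
        cn=max(cv2.findContours(l.astype(np.uint8),0,1)[0],key=len); e=cv2.fitEllipse(cv2.convexHull(cn)); out.append(e)
    print(n,out,tri(P,out[0][0],Q,out[1][0]),ray(P,*out[0][0],.015),ray(Q,*out[1][0],.015))
E
```

```text
L knob [379.728 225.951] [375 221  10  11  81] [360.809 270.574] [355 261  13  20 230] [ 0.604 -0.081  0.028] [ 0.603 -0.081  0.033] [ 0.605 -0.081  0.028]
S knob [199.  244.5] [194 240  11  10  90] [301.965 169.737] [297 163  10  14 114] [0.572 0.32  0.028] [0.57  0.318 0.033] [0.572 0.319 0.028]
gray bench 121 lid 134 137 tin 142 side 111 180 178
L [((395.1103820800781, 200.9679718017578), (22.918437957763672, 87.88688659667969), 2.2614338397979736), ((360.6277770996094, 278.509521484375), (39.111427307128906, 69.43055725097656), 91.40154266357422)] [ 0.626 -0.113  0.042] [ 0.663 -0.118  0.015] [ 0.604 -0.083  0.015]Traceback (most recent call last):
  File "<stdin>", line 18, in <module>
cv2.error: OpenCV(4.12.0) /io/opencv/modules/imgproc/src/shapedescr.cpp:361: error: (-201:Incorrect size of input array) There should be at least 5 points to fit the ellipse in function 'fitEllipseNoDirect'
```

View pics/crop.png

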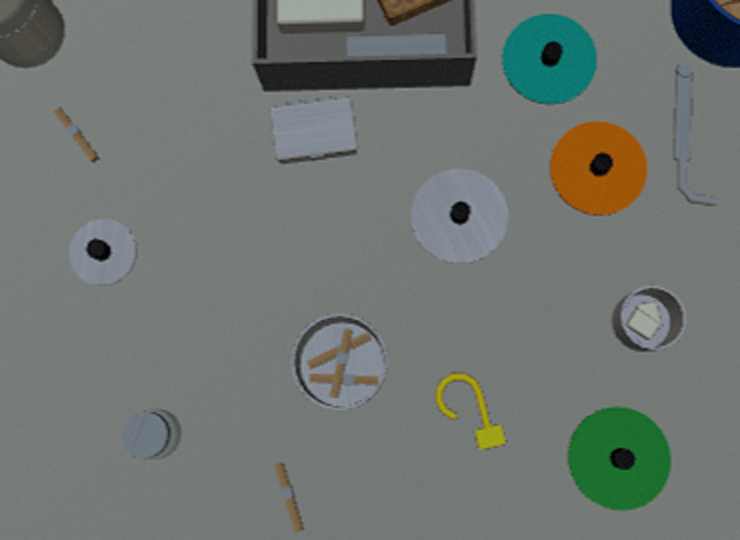

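The crop confirms it: the silver large lid is at crop (460,213), the small lid at (100,250), and there are no other silver lids. Next are the tin rims from both views.

```bash
cat >> h.py <<'E'
def plan(t,yaw=0):
    "shift in tool axes, units of 30mm, from measured pose to target; and correction turn to point down"
    s,p,r=st(); d=r.inv().apply(np.array(t)-p)/.03
    x=r.as_matrix()[:,0]; x[2]=0;x/=np.linalg.norm(x); z=np.array([0,0,-1.]); M=np.column_stack([x,np.cross(z,x),z])
    rv=(r.inv()*R.from_matrix(M)*R.from_euler("z",yaw)).as_rotvec()
    print("clock",round(s["clock"],2),"pos",p.round(4),"-> shift",d.round(2),"turn",rv.round(3),"n",round(np.linalg.norm(d)/1.39,1),"w",round(s["width"],2))
def fitrim(p,seed,rad,h,n=72):
    "fit outer rim circle (radius rad, at height h) centre x,y maximising mean gradient along projected circle"
    g=cv2.GaussianBlur(cv2.cvtColor(p["color"],cv2.COLOR_RGB2GRAY),(0,0),1).astype(float)
    G=np.hypot(cv2.Sobel(g,-1,1,0),cv2.Sobel(g,-1,0,1)).astype(np.float32)
    a=np.linspace(0,2*np.pi,n,False); best=None
    for st_,rg in((.002,.016),(.0005,.002)):
        c=seed if best is None else best[1]
        for dx in np.arange(-rg,rg+1e-9,st_):
            for dy in np.arange(-rg,rg+1e-9,st_):
                X=np.stack([c[0]+dx+rad*np.cos(a),c[1]+dy+rad*np.sin(a),0*a+h,0*a+1])
                q=p["camera_matrix"]@(np.linalg.inv(p["T"])@X)[:3]; q=(q[:2]/q[2]).astype(np.float32)
                s=cv2.remap(G,q[0][None],q[1][None],1).mean()
                if best is None or s>best[0]: best=(s,(c[0]+dx,c[1]+dy))
    return best
E
python3 - <<'E'
from h import *
P=optics.read_camera("top");Q=optics.read_camera("side");W=optics.read_camera("wrist")
print("cam in tool:",(st()[2].inv().apply(W["T"][:3,3]-st()[1])).round(3), st()[2].inv().apply(W["T"][:3,2]).round(2))
for n,a,b,rad,h in(("L",(320,301),(249,229),.05,.06),("S",(476,279),(300,360),.034,.05)):
    print(n,"tri",tri(P,a,Q,b).round(3))
    for p,u in((P,a),(Q,b)):
        c=ray(p,*u,h)
        for hh in(h-.008,h,h+.008):
            f=fitrim(p,ray(p,*u,hh)[:2],rad,hh); print(n,hh,c.round(3),round(float(f[0])),np.round(f[1],4))
plan((.25,.42,.23));plan((.571,.319,.12))
E
```

```text
cam in tool: [ 0.073 -0.001 -0.141] [-0.29  0.    0.96]
L tri [0.443 0.051 0.046]
L 0.052 [0.44  0.051 0.06 ] 76 [0.4403 0.0501]
L 0.06 [0.44  0.051 0.06 ] 72 [0.4393 0.0497]
L 0.068 [0.44  0.051 0.06 ] 68 [0.4384 0.0487]
L 0.052 [0.445 0.026 0.06 ] 72 [0.4414 0.0583]
L 0.06 [0.445 0.026 0.06 ] 70 [0.4446 0.0437]
L 0.068 [0.445 0.026 0.06 ] 67 [0.4403 0.0291]
S tri [ 0.483 -0.279  0.044]
S 0.042 [ 0.481 -0.277  0.05 ] 100 [ 0.481  -0.2787]
S 0.05 [ 0.481 -0.277  0.05 ] 96 [ 0.4793 -0.2771]
S 0.058 [ 0.481 -0.277  0.05 ] 93 [ 0.4785 -0.2734]
S 0.042 [ 0.483 -0.286  0.05 ] 111 [ 0.488  -0.2697]
S 0.05 [ 0.483 -0.286  0.05 ] 101 [ 0.4875 -0.2786]
S 0.058 [ 0.483 -0.286  0.05 ] 91 [ 0.4825 -0.2865]
clock 0.75 pos [0.1969 0.6195 0.2313] -> shift [-3.7  -5.8   0.04] turn [ 0. -0. -0.] n 4.9 w 1.0
clock 0.75 pos [0.1969 0.6195 0.2313] -> shift [-14.92  -5.77   3.71] turn [ 0. -0. -0.] n 11.8 w 1.0
```

>>> carry_out(rows=[-0.9, -1.4, 0, 0, 0, 0, -1.8, -2.8, 0, 0, 0, 0, -2.7, -4.2, 0, 0, 0, 0, -3.7, -5.8, 0, 0, 0, 0, -4.7, -5.8, 0, 0, 0, 0, -6, -5.8, 0.2, 0, 0, 0, -7.3, -5.8, 0.4, 0, 0, 0, -8.6, -5.8, 0.6, 0, 0, 0, -9.9, -5.8, 0.8, 0, 0, 0, -11.2, -5.8, 1, 0, 0, 0], claw=0.7)

```text
clock: 1.58
position: [0.4607, 0.3527, 0.2024]
orientation: [0.482, 3.104, 0.001]
wrist_force: [-0.0, 0.4, -0.4]
width: 0.7
gripper_force: 0.0
```

```bash
python3 -c "
from h import *
plan((.571,.319,.12))"
```

```text
clock 1.58 pos [0.4607 0.3527 0.2024] -> shift [-3.84  0.04  2.75] turn [0.001 0.    0.   ] n 3.4 w 0.7
```

>>> carry_out(rows=[-1, 0, 0.7, 0, 0, 0, -2, 0, 1.4, 0, 0, 0, -3, 0, 2.1, 0, 0, 0, -3.7, 0, 2.7, 0, 0, 0, -3.7, 0, 2.7, 0, 0, 0, -3.7, 0, 2.7, 0, 0, 0])

```text
clock: 2.08
position: [0.5649, 0.3184, 0.1196]
orientation: [-0.486, -3.102, 0.004]
wrist_force: [-0.3, 0.3, 1.0]
width: 0.704
gripper_force: 0.0
```

```bash
cat >> h.py <<'E'
def knob(p,X):
    g=cv2.cvtColor(p["color"],cv2.COLOR_RGB2GRAY); q=proj(p,np.array(X)); return blob(((g<50)*255).astype(np.uint8),q,60),q
E
python3 -c "
from h import *
W=optics.read_camera('wrist'); save(W,'w1.png')
(c,s,_),q=knob(W,(.571,.319,.028)); print(c,s,q,'at z=.03',ray(W,*c,.03))
for d in nets.recognise(W,'small_lid'): print(d['score'],w(W,d['at']))
print(fitrim(W,(.571,.319),.038,.015))
plan((.571,.319,.02))"
```

```text
[323.85788114 252.70111972] [ 307  232   34   42 1161] [324.03221401 250.97044973] at z=.03 [0.57140727 0.31873602 0.03      ]
0.83 [0.56703437 0.32000405 0.00747727]
(np.float32(50.186455), (np.float64(0.572), np.float64(0.3185)))
clock 2.18 pos [0.5638 0.3214 0.1219] -> shift [-0.26 -0.01  3.4 ] turn [ 0.001 -0.001 -0.   ] n 2.4 w 0.7
```

View pics/w1.png

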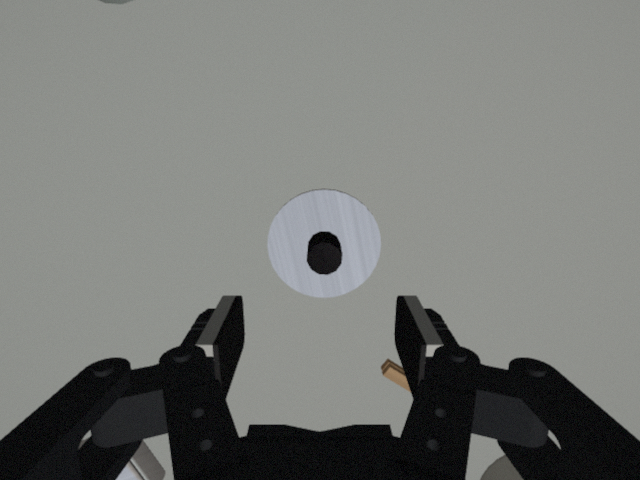

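The lid is centred between the fingers, with the knob at about (324,253) and measuring (0.572, 0.319). I'll descend and grip.

>>> carry_out(rows=[-0.25, 0, 0.8, 0, 0, 0, -0.25, 0, 1.6, 0, 0, 0, -0.25, 0, 2.4, 0, 0, 0, -0.25, 0, 2.9, 0, 0, 0, -0.25, 0, 3.2, 0, 0, 0, -0.25, 0, 3.35, 0, 0, 0, -0.25, 0, 3.35, 0, 0, 0, -0.25, 0, 3.35, 0, 0, 0])

```text
clock: 2.85
position: [0.5721, 0.3188, 0.0221]
orientation: [0.48, 3.103, 0.003]
wrist_force: [0.5, 0.4, -0.7]
width: 0.702
gripper_force: 0.0
```

>>> carry_out(rows=[0, 0, 0, 0, 0, 0, 0, 0, 0, 0, 0, 0, 0, 0, 0, 0, 0, 0, 0, 0, 0, 0, 0, 0, 0, 0, 0, 0, 0, 0, 0, 0, 0, 0, 0, 0], claw=0, squeeze=40)

```text
clock: 3.35
position: [0.5724, 0.3181, 0.0218]
orientation: [0.481, 3.103, 0.002]
wrist_force: [-0.7, -0.4, 4.9]
width: 0.241
gripper_force: 39.3
```

>>> carry_out(rows=[0, 0, -0.5, 0, 0, 0, 0, 0, -1.4, 0, 0, 0, 0, 0, -2.4, 0, 0, 0, 0, 0, -3.4, 0, 0, 0, 0, 0, -4.4, 0, 0, 0, 0, 0, -5, 0, 0, 0, 0, 0, -5, 0, 0, 0])

```text
clock: 3.93
position: [0.5742, 0.319, 0.1756]
orientation: [0.481, 3.097, 0.009]
wrist_force: [1.2, 0.6, 0.3]
width: 0.24
gripper_force: 39.1
```

```bash
python3 -c "
from h import *
plan((.49,-.278,.172))
W=optics.read_camera('wrist');print(nets.recognise(W,'small_lid'))
"
```

```text
clock 3.93 pos [0.5742 0.319  0.1756] -> shift [ -3.36 -19.82   0.  ] turn [0.007 0.006 0.   ] n 14.5 w 0.24
[{'at': [-0.0017, 0.0145, 0.1624], 'score': 0.59}]
```

>>> carry_out(rows=[-0.1, -0.6, 0, 0, 0, 0, -0.3, -1.8, 0, 0, 0, 0, -0.5, -3, 0, 0, 0, 0, -0.7, -4.2, 0, 0, 0, 0, -0.9, -5.4, 0, 0, 0, 0, -1.1, -6.6, 0, 0, 0, 0, -1.3, -7.8, 0, 0, 0, 0, -1.5, -9, 0, 0, 0, 0, -1.7, -10.2, 0, 0, 0, 0, -1.9, -11.4, 0, 0, 0, 0])

```text
clock: 4.87
position: [0.5203, -0.027, 0.1686]
orientation: [-0.48, -3.1, 0.001]
wrist_force: [0.9, 0.1, -1.0]
width: 0.238
gripper_force: 39.2
```

>>> carry_out(rows=[-0.2, -1.2, 0, 0, 0, 0, -0.4, -2.4, 0, 0, 0, 0, -0.6, -3.6, 0, 0, 0, 0, -0.8, -4.8, 0, 0, 0, 0, -1, -6, 0, 0, 0, 0, -1.2, -7.2, 0, 0, 0, 0, -1.4, -8, 0, 0, 0, 0, -1.5, -8.4, 0, 0, 0, 0, -1.5, -8.4, 0, 0, 0, 0, -1.5, -8.4, 0, 0, 0, 0])

```text
clock: 5.7
position: [0.4886, -0.2776, 0.1693]
orientation: [-0.481, -3.102, -0.004]
wrist_force: [0.9, 0.3, -0.5]
width: 0.242
gripper_force: 39.2
```

```bash
python3 -c "
from h import *
W=optics.read_camera('wrist'); save(W,'w2.png'); print(W['T'][:3,3],st()[1])
for d in nets.recognise(W,'small_tin'): print(d['score'],w(W,d['at']))
for h,r in((.05,.034),(.05,.031),(.042,.034),(.058,.034)): print(h,r,fitrim(W,(.481,-.278),r,h))
plan((.481,-.278,.172))"
```

```text
[ 0.41879562 -0.25627056  0.31049146] [ 0.48921396 -0.27626999  0.16968323]
0.81 [ 0.46972224 -0.27913864  0.02225539]
0.05 0.034 (np.float32(58.705376), (np.float64(0.491), np.float64(-0.281)))
0.05 0.031 (np.float32(82.92025), (np.float64(0.481), np.float64(-0.278)))
0.042 0.034 (np.float32(70.80799), (np.float64(0.485), np.float64(-0.2795)))
0.058 0.034 (np.float32(58.08203), (np.float64(0.483), np.float64(-0.2795)))
clock 5.8 pos [ 0.4896 -0.2758  0.17  ] -> shift [ 0.25 -0.15 -0.07] turn [ 0.003 -0.002 -0.   ] n 0.2 w 0.24
```

View pics/w2.png

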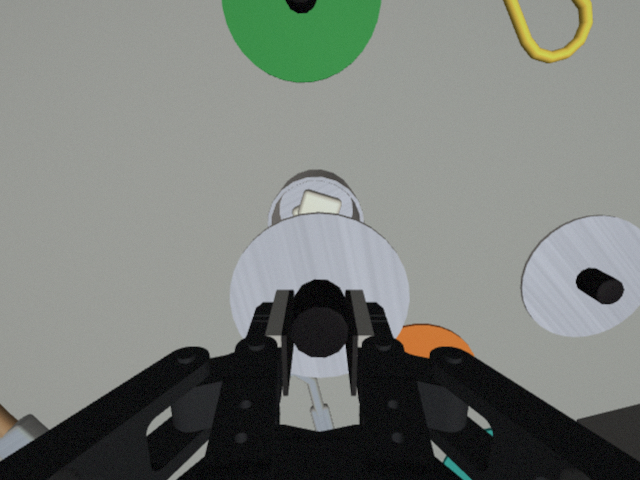

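The small tin shows at about (316,200), partly behind the held lid, whose centre is at about (320,295). I'll do one joint rim fit over the top and side views before lowering. That also gives the large tin.

```bash
cat > j.py <<'E'
from h import *
from scipy.optimize import minimize
def joint(Ps,seed,ro,ri,h):
    Gs=[]
    for p in Ps:
        g=cv2.GaussianBlur(cv2.cvtColor(p["color"],cv2.COLOR_RGB2GRAY),(0,0),1).astype(float)
        Gs.append(np.hypot(cv2.Sobel(g,-1,1,0),cv2.Sobel(g,-1,0,1)).astype(np.float32))
    a=np.linspace(0,2*np.pi,120,False); 
    def sc(c,p,G):
        t=0
        for r in(ro,ri):
            X=np.stack([c[0]+r*np.cos(a),c[1]+r*np.sin(a),0*a+h,0*a+1]); q=p["camera_matrix"]@(np.linalg.inv(p["T"])@X)[:3]; q=(q[:2]/q[2]).astype(np.float32)
            t+=cv2.remap(G,q[0][None],q[1][None],1).mean()
        return t
    for sel in([0],[1],[0,1]):
        b=max((sum(sc((seed[0]+i*.001,seed[1]+j*.001),Ps[k],Gs[k]) for k in sel),i,j) for i in range(-12,13) for j in range(-12,13))
        print(sel,round(float(b[0])),round(seed[0]+b[1]*.001,4),round(seed[1]+b[2]*.001,4))
E
python3 -c "
from j import *
P=optics.read_camera('top');Q=optics.read_camera('side')
save(Q,'side1.png',(220,210,420,430),3)
joint([P,Q],(.482,-.278),.034,.031,.05)
joint([P,Q],(.441,.048),.05,.047,.06)"
```

```text
[0] 214 0.48 -0.267
[1] 239 0.484 -0.278
[0, 1] 407 0.484 -0.278
[0] 150 0.441 0.052
[1] 204 0.444 0.049
[0, 1] 334 0.443 0.049
```

View pics/side1.png

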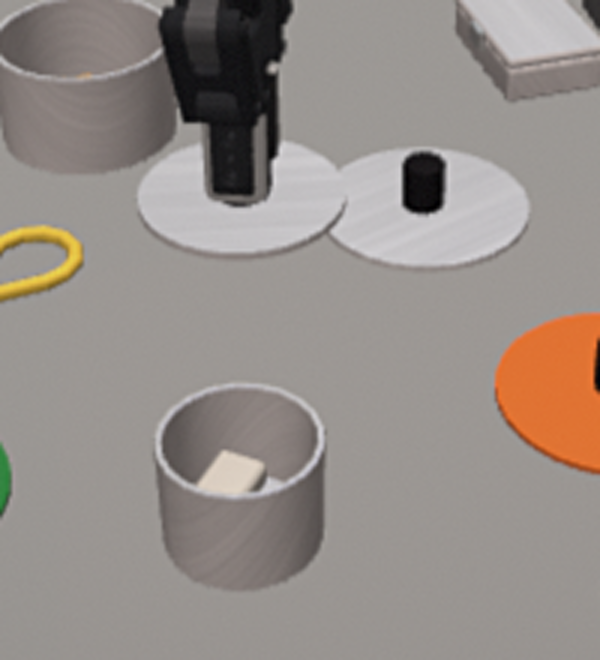

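The side crop shows the lid held level above the small tin, whose rim centre is at crop (240,440). The tin is at (0.483, -0.278), so I'm lowering.

>>> carry_out(rows=[0.17, -0.1, 0.8, 0, 0, 0, 0.17, -0.1, 1.8, 0, 0, 0, 0.17, -0.1, 2.5, 0, 0, 0, 0.17, -0.1, 2.9, 0, 0, 0, 0.17, -0.1, 3.1, 0, 0, 0, 0.17, -0.1, 3.3, 0, 0, 0, 0.17, -0.1, 3.45, 0, 0, 0, 0.17, -0.1, 3.5, 0, 0, 0, 0.17, -0.1, 3.55, 0, 0, 0, 0.17, -0.1, 3.55, 0, 0, 0])

```text
clock: 6.73
position: [0.4835, -0.2807, 0.0647]
orientation: [0.481, 3.104, -0.001]
wrist_force: [-0.1, -1.3, -0.3]
width: 0.237
gripper_force: 39.2
```

```bash
python3 -c "
from h import *
for i in range(3):
  Q=optics.read_camera('side'); s=bot.get_state(); print(s['position'],s['wrist_force'])
save(Q,'side2.png',(240,280,400,420),4)"
```

```text
[ 0.48350537 -0.28076143  0.06472112] [-0.55961744 -0.57717535 -1.12480871]
[ 0.48353297 -0.28077771  0.06478494] [ 0.04671971  0.08032338 -0.70368634]
[ 0.48351692 -0.28078234  0.06476407] [ 0.33196834 -0.01337015 -0.26344586]
```

View pics/side2.png

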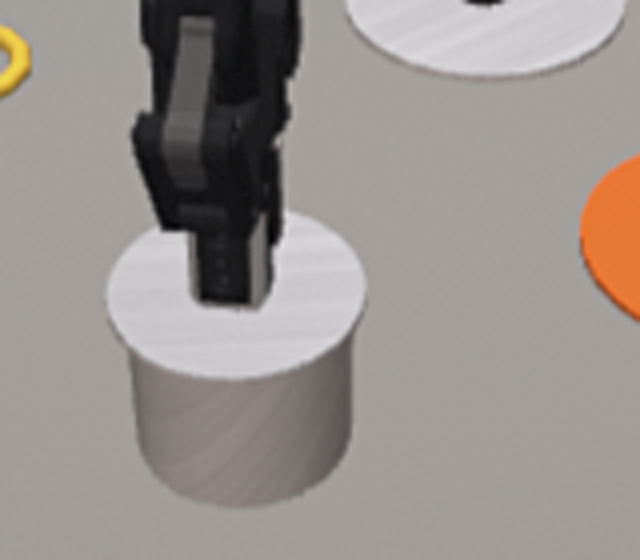

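The lid is inside the rim and about 2 mm left of centre. I'll lower the last 3–4 mm and release.

>>> carry_out(rows=[-0.06, 0, 0.05, 0, 0, 0, -0.06, 0, 0.1, 0, 0, 0, -0.06, 0, 0.13, 0, 0, 0, -0.06, 0, 0.13, 0, 0, 0])

```text
clock: 7.22
position: [0.4847, -0.2811, 0.0601]
orientation: [-0.481, -3.104, -0.0]
wrist_force: [-0.0, -0.4, -0.6]
width: 0.237
gripper_force: 39.2
```

>>> carry_out(rows=[0, 0, 0, 0, 0, 0, 0, 0, 0, 0, 0, 0, 0, 0, 0, 0, 0, 0, 0, 0, 0, 0, 0, 0, 0, 0, -0.5, 0, 0, 0, 0, 0, -1.3, 0, 0, 0, 0, 0, -2.3, 0, 0, 0, 0, 0, -3.3, 0, 0, 0, 0, 0, -3.3, 0, 0, 0], claw=0.6)

```text
clock: 7.97
position: [0.4884, -0.2832, 0.1653]
orientation: [0.48, 3.093, -0.007]
wrist_force: [0.8, 0.5, 0.7]
width: 0.602
gripper_force: 0.0
```

```bash
python3 -c "
from h import *
for c in('side','top'):
  Q=optics.read_camera(c); print([ (round(d['score'],2),w(Q,d['at']).round(3)) for d in nets.recognise(Q,'small_lid')])
  for l in (.488-.005,): (k,s,_),q=knob(Q,(.483,-.278,.066)); print(k,s,q,ray(Q,*k,.066))
  print('L',ray(Q,*knob(Q,(.604,-.081,.03))[0][0],.03))
plan((.596,-.079,.12))"
```

```text
[(0.79, array([ 0.481, -0.29 ,  0.059])), (0.68, array([0.438, 0.02 , 0.035]))]
[299.18337408 346.36919315] [291 333  18  27 409] [298.21494097 345.28579358] [ 0.48384928 -0.28011538  0.066     ]
L [ 0.53535686 -0.0080721   0.03      ]
[(0.77, array([ 0.476, -0.276,  0.055]))]
[509.43663366 265.05940594] [ 470  235   69   72 2020] [478.44694213 277.39085394] [ 0.50739744 -0.34315759  0.066     ]
L [ 0.60374334 -0.08090933  0.03      ]
clock 8.17 pos [ 0.4841 -0.2807  0.1585] -> shift [-1.52  7.54  1.28] turn [ 0.    -0.002 -0.   ] n 5.6 w 0.6
```

>>> carry_out(rows=[-0.3, 1.2, 0, 0, 0, 0, -0.6, 2.4, 0, 0, 0, 0, -0.9, 3.6, 0, 0, 0, 0, -1.2, 4.8, 0.1, 0, 0, 0, -1.5, 6, 0.5, 0, 0, 0, -1.7, 7.1, 0.9, 0, 0, 0, -1.8, 7.55, 1.3, 0, 0, 0, -1.8, 7.55, 1.3, 0, 0, 0, -1.8, 7.55, 1.3, 0, 0, 0])

```text
clock: 8.92
position: [0.6034, -0.0814, 0.118]
orientation: [-0.478, -3.1, 0.002]
wrist_force: [0.1, -0.4, -0.5]
width: 0.601
gripper_force: 0.0
```

```bash
python3 -c "
from h import *
W=optics.read_camera('wrist');W=optics.read_camera('wrist')
(k,s,_),q=knob(W,(.604,-.081,.03)); print(k,s,q,ray(W,*k,.03)); print(fitrim(W,(.604,-.081),.054,.015))
plan((.604,-.081,.022))"
```

```text
[323.09503051 244.0749782 ] [ 307  224   34   41 1147] [324.15766321 243.25863472] [ 0.60430734 -0.08178922  0.03      ]
(np.float32(45.163235), (np.float64(0.605), np.float64(-0.082)))
clock 9.02 pos [ 0.6039 -0.0845  0.1199] -> shift [0.03 0.12 3.26] turn [-0.003 -0.001  0.   ] n 2.3 w 0.6
```

>>> carry_out(rows=[0, 0.05, 0.8, 0, 0, 0, 0, 0.05, 1.6, 0, 0, 0, 0, 0.05, 2.4, 0, 0, 0, 0, 0.05, 2.9, 0, 0, 0, 0, 0.05, 3.1, 0, 0, 0, 0, 0.05, 3.22, 0, 0, 0, 0, 0.05, 3.22, 0, 0, 0, 0, 0.05, 3.22, 0, 0, 0])

```text
clock: 9.68
position: [0.6062, -0.0812, 0.0249]
orientation: [0.483, 3.102, -0.001]
wrist_force: [1.1, -0.7, 1.1]
width: 0.603
gripper_force: 0.0
```

>>> carry_out(rows=[0, 0, 0, 0, 0, 0, 0, 0, 0, 0, 0, 0, 0, 0, 0, 0, 0, 0, 0, 0, 0, 0, 0, 0, 0, 0, 0, 0, 0, 0, 0, 0, 0, 0, 0, 0], claw=0, squeeze=50)

```text
clock: 10.18
position: [0.6062, -0.0804, 0.025]
orientation: [0.481, 3.102, -0.0]
wrist_force: [-1.9, 0.2, 6.4]
width: 0.229
gripper_force: 48.9
```

>>> carry_out(rows=[0, 0, -0.5, 0, 0, 0, 0, 0, -1.4, 0, 0, 0, 0, 0, -2.4, 0, 0, 0, 0, 0, -3.4, 0, 0, 0, 0, 0, -4.4, 0, 0, 0, 0, 0, -5, 0, 0, 0, 0, 0, -5, 0, 0, 0])

```text
clock: 10.77
position: [0.6083, -0.0804, 0.1784]
orientation: [0.48, 3.095, 0.001]
wrist_force: [0.9, -0.1, -0.2]
width: 0.234
gripper_force: 48.9
```

```bash
python3 -c "
from j import *
P=optics.read_camera('top');Q=optics.read_camera('side')
joint([P,Q],(.442,.05),.05,.047,.06)
plan((.442,.05,.172))"
```

```text
[0] 170 0.441 0.052
[1] 189 0.444 0.048
[0, 1] 336 0.443 0.049
clock 10.87 pos [ 0.6051 -0.08    0.1737] -> shift [6.5  2.48 0.05] turn [0. 0. 0.] n 5.0 w 0.23
```

>>> carry_out(rows=[0.7, 0.3, 0, 0, 0, 0, 1.7, 0.7, 0, 0, 0, 0, 2.9, 1.1, 0, 0, 0, 0, 4.1, 1.6, 0, 0, 0, 0, 5.2, 2, 0, 0, 0, 0, 6, 2.3, 0, 0, 0, 0, 6.45, 2.48, 0, 0, 0, 0, 6.45, 2.48, 1, 0, 0, 0, 6.45, 2.48, 1.7, 0, 0, 0, 6.45, 2.48, 2, 0, 0, 0])

```text
clock: 11.7
position: [0.4401, 0.0494, 0.1102]
orientation: [-0.478, -3.097, 0.004]
wrist_force: [0.1, 0.5, -1.7]
width: 0.236
gripper_force: 49.0
```

```bash
python3 -c "
from h import *
for i in range(4): Q=optics.read_camera('side'); print(st()[1])
plan((.443,.05,.079))"
```

```text
[0.43971768 0.04911059 0.10947514]
[0.440587   0.04905533 0.11079385]
[0.44182339 0.04909373 0.11197391]
[0.44278687 0.04920695 0.11286165]
clock 11.9 pos [0.4428 0.0492 0.1129] -> shift [-0.    0.03  1.13] turn [-0.001 -0.002  0.   ] n 0.8 w 0.24
```

>>> carry_out(rows=[0, 0, 0.3, 0, 0, 0, 0, 0, 0.6, 0, 0, 0, 0, 0, 0.9, 0, 0, 0, 0, 0, 1.05, 0, 0, 0, 0, 0, 1.1, 0, 0, 0, 0, 0, 1.1, 0, 0, 0])

```text
clock: 12.4
position: [0.4433, 0.0493, 0.0803]
orientation: [-0.481, -3.104, 0.001]
wrist_force: [-0.6, -0.8, -0.7]
width: 0.231
gripper_force: 49.0
```

```bash
python3 -c "
from h import *
for i in range(2): Q=optics.read_camera('side'); print(st()[1],st()[0]['wrist_force'])
save(Q,'side3.png',(180,150,340,280),4)"
```

```text
[0.44356229 0.04929082 0.08063074] [-0.09809197 -0.10159026 -1.10242505]
[0.44374047 0.04930338 0.08086179] [ 0.03079109 -0.44557568 -0.06336038]
```

View pics/side3.png

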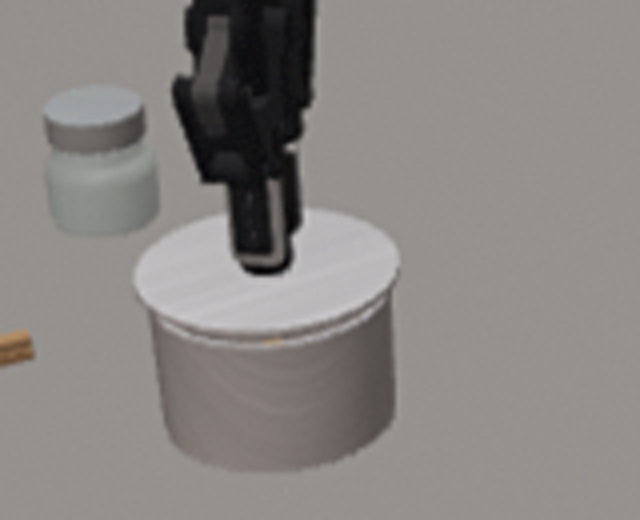

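The lid sits in the opening, about 2 mm left of centre (lid at crop 267, tin at 273). I'll lower the last 7–8 mm, release and retreat.

>>> carry_out(rows=[-0.06, -0.02, 0.1, 0, 0, 0, -0.06, -0.02, 0.18, 0, 0, 0, -0.06, -0.02, 0.24, 0, 0, 0, -0.06, -0.02, 0.24, 0, 0, 0, -0.06, -0.02, 0.24, 0, 0, 0])

```text
clock: 12.92
position: [0.445, 0.0482, 0.0734]
orientation: [-0.482, -3.104, 0.0]
wrist_force: [-0.6, -0.8, -0.6]
width: 0.236
gripper_force: 48.9
```

>>> carry_out(rows=[0, 0, 0, 0, 0, 0, 0, 0, 0, 0, 0, 0, 0, 0, 0, 0, 0, 0, 0, 0, 0, 0, 0, 0, 0, 0, -0.5, 0, 0, 0, 0, 0, -1.3, 0, 0, 0, 0, 0, -2.3, 0, 0, 0, 0, 0, -3.5, 0, 0, 0, 0, 0, -4, 0, 0, 0, 0, 0, -4, 0, 0, 0], claw=0.6)

```text
clock: 13.75
position: [0.4477, 0.0485, 0.1973]
orientation: [0.48, 3.096, 0.004]
wrist_force: [0.2, -1.2, -0.5]
width: 0.602
gripper_force: 0.0
```

```bash
python3 -c "
from h import *
Q=optics.read_camera('side');Q=optics.read_camera('side'); save(Q,'side4.png',(180,170,440,420),2.3)
for n,X in(('S',(.483,-.278,.066)),('L',(.443,.05,.076))):
  (k,s,_),q=knob(Q,X); print(n,k,s,q,ray(Q,*k,X[2]))
print(st()[0]['clock'],st()[1],st()[0]['wrist_force'],st()[0]['gripper_force'])"
```

```text
S [299.29567308 346.39182692] [291 333  18  27 416] [298.21494097 345.28579358] [ 0.48397256 -0.28017982  0.066     ]
L [246.85714286 213.5270936 ] [241 205  13  18 203] [246.31612645 213.42120289] [0.44384607 0.04944826 0.076     ]
13.85 [0.44499489 0.04821168 0.19378599] [-0.23868175 -0.02738505  0.23786302] 0.0
```

View pics/side4.png

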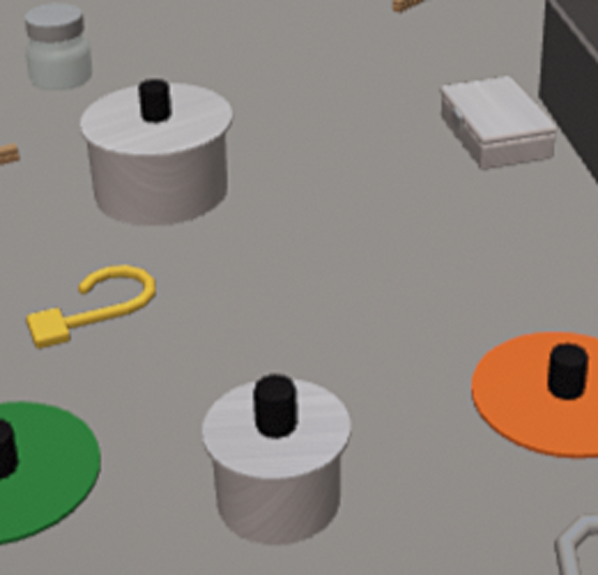

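Both lids sit level, centred and fully down: the large one at crop (157,120), the small one at (277,428). The arm is clear, so I'm handing in.

```bash
python3 -c "
from workcell import order
print(order.finish_job())"
```

```text
the job is handed in; nothing more can be done
None
```

Both lids are on their matching tins and the job is handed in at about 14 s on the robot's clock; the last side-camera picture showed both lids level, centred and fully down on upright tins, with the arm clear, but the hand-in returned no verdict.

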